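Gauge the copper sleeves and hold the good one against the sprung stop

ROBOT

A 6-joint arm with a two-finger parallel gripper is mounted at the origin on the work surface. World frame = base frame: x ahead of the robot, y to its left, z up, the work surface at z = 0. Lengths are in m, angles in rad, forces in N, time in s.
With the tool pointing down it reaches from about 0.15 to 0.775 m from the base axis. Payload 6.1 kg.
Tool frame: the origin (TCP) lies between the finger pads; the fingertips stand 8 mm ahead of it and the grasp point (between the pads) lies 11 mm behind it; z points along the fingers, y is the line along which they close (so a half turn about z gives the same grasp; the last joint's range is limited). The gripper opens to 85 mm and grips with 20 to 120 N. Pads are 22 mm wide; open, the fingers measure 114 mm over their backs; the gripper's body (76 mm by 85 mm) begins 54 mm behind the grasp point. The pads swing forward as they close: fully open they stand 13 mm farther back than shut.
Start: joints at [1.148, 0.126, -0.04, 1.405, 0, 1.571], TCP at [0.215, 0.479, 0.239] pointing down, gripper open.
Joint ranges: [-2.72, 2.72], [-0.95, 1.95], [-1.27, 1.35], [-1.78, 2.02], [-1.46, 1.47], [-3.14, 3.14]. Speed limits (rad/s): [2.39, 2.39, 3.01, 3.14, 3.14, 3.14].

INTERFACE

Orientations are given as a rotation vector (axis times angle).
In Python, from plant import env gives the robot as it stands. Calls block until the motion is done:
- env.movep(position, orientation): joint-space move of the TCP to a pose.
- env.move_l(position, rotation=None, vel=0.15): straight line of the TCP; rotation=None keeps the orientation; vel is the mean speed in m/s.
- env.move_j(angles): joint-space move.
- env.grip(opening): finger opening in m; the grip force is fixed at half the most; returns when the fingers have stopped.
- env.pause(seconds).
- env.ik(position, orientation): joint angles nearest the present ones, or None.
- env.observe(): the state.
- env.capture(name): name is "scene" or "top"; returns a dict with "color" (420x560x3 uint8, red, green, blue), "fx", "fy", "cx", "cy" (pixels), "extrinsics" (4x4, takes a point from camera to world coordinates). Camera axes: x right, y down, z forward; pixel columns grow to the right and rows downward; lengths in m; the calibration is good to about 2 mm. A picture is of the moment at which its call begins. There is no depth.
A pose or a line that the arm cannot do raises env.IKError and nothing moves.
- env.job_done(): hands the job in; it is judged then, once.
Trained networks look in the newest picture that a camera, given by its name, has taken for a name from the list of things; names that differ only in an ending like _2 or _b are one class to them, and where a whole thing is asked for, a point or a joint stands for the part that bears it (a point fixed in the world has none). Each returns a list of dicts, best first, with "p" (0 to 1); they miss things now and then, are a little off and sometimes report something else, mostly with a low value. They report only what shows in the picture. A call takes as long as a camera call. They do not tell look-alikes from the thing itself.
- env.search_frame(camera, query): "position" ([x, y, z] in m, in world coordinates, good to about 4 mm: the middle of the surface that is visible of it).
- env.pinpoint(camera, query): "position" ([x, y, z] in m, in world coordinates, good to about 4 mm: a listed point, or the origin of a listed thing).
The state is a dict: "clock": time; "q": joint angles; "qd": joint speeds; "joint_torque": joint torques, N m; "tcp_pos": TCP position; "orientation": TCP orientation; "ft_force": force on the tool from outside, world axes, zero at the start; "ft_torque": the same for the moment, N m; "finger_gap": finger opening in m; "grasp_force": force on a finger pad.
Only numpy, scipy, OpenCV 4.12 (cv2) and the standard library are available. Lean on these libraries where they do the work, as an engineer would, in place of code of your own. Each camera call takes 0.05 s, during which the arm holds its last target. There are 200 camera calls.

TASK

One of the two copper sleeves fits the gauge pin: slide that one all the way down onto the pin to prove it, and put the other one in the grey reject tray and let go of it. Then take the sleeve that fits and, keeping hold of it upright, low down on the jig board and in the middle of the sprung stop plate, press it squarely against the plate with a steady push of about 10 newtons, so that the plate's pointer stands midway between the two little studs. Finish while still holding it pressed there, so that I can fasten the strap; leave the jar and the screwdriver alone.

Things in the scene. Friction and masses are not known exactly. Their poses are not given: they have to be found in the camera images.
- sleeve_1: A loose copper sleeve (short tube) standing upright: 28 mm outside diameter, 60 mm tall, about 0.1 to 0.25 kg. Its bore is either 22.5 mm (thin wall, goes over the gauge pin) or 15 mm (thick wall, stops on the pin's taper); which of sleeve_1 and sleeve_2 is which has to be found out by looking into the bore or trying the pin. Origin: centre of the underside, z up along the tube.
- sleeve_2: A loose copper sleeve (short tube) standing upright: 28 mm outside diameter, 60 mm tall, about 0.1 to 0.25 kg. Its bore is either 22.5 mm (thin wall, goes over the gauge pin) or 15 mm (thick wall, stops on the pin's taper); which of sleeve_1 and sleeve_2 is which has to be found out by looking into the bore or trying the pin. Origin: centre of the underside, z up along the tube.
- gauge_pin: Fixed upright steel pin on a dark round foot (72 mm diameter, 12 mm thick): 19 mm diameter up to 42 mm above the table, tapering to 8 mm at its tip, 54 mm above the table. The sleeve that fits comes to rest on the foot, underside 12 mm above the table; the other stops on the taper, underside about 46 mm above the table. Origin: on the pin's axis at table height.
- jig: Fixed dark wooden board, 170 (its x) x 130 mm (its y), 18 mm thick; on it, 50 to 80 mm along +x from the origin, a steel block 70 mm wide, 45 mm tall, and in front of that the sprung stop plate; the board before the plate is bare. Origin: centre of the board's underside, at table height; x: horizontal, the direction in which the plate is pressed back; z up.
- stop_face (a point): Where the front face of the unpressed stop plate meets the board's top, mid-width: 5 mm towards the jig's -x from its origin, 18 mm above the table. Fixed to the jig (does not move with the plate); axes as the jig's. The steel plate is 36 mm wide, 8 mm thick, reaches from 1 to 41 mm above the board and faces the jig's -x.
- stop_plate (a joint): How far the stop plate is pressed back along the jig's +x, in m: 0 at rest, 0.030 at its end. Its spring pushes back with 0.6 N per mm from zero (10 N at 16.7 mm). A thin dark pointer on the plate's +y side (left, seen from the robot) passes two black 4 mm studs on a white strip at 10 mm and 23 mm of travel (6 and 14 N).
- tray: Fixed open grey plastic reject tray, 130 x 130 mm outside, 35 mm tall, 4 mm walls and a 4 mm floor. Origin: centre of its underside, x and y along its sides.
- jar: Bystander: a closed jar, 60 mm diameter, 70 mm tall, loose. Origin: centre of its underside.
- driver: Bystander: a screwdriver lying on the table, loose, about 200 mm long. Origin: under the middle of its length, at table height.
There are look-alikes about, which are no part of the job. What is shaped like the sleeve_1 but turquoise is not meant.

How it is judged:
By the outcome, as a careful person would: the job done as asked, in the order asked, and still so for the second after the job is handed in, while the arm keeps its last pose, push and grip.
It also fails if it takes over 72 s, if anything falls off the work surface, if the arm or the gripper's body presses on something with over 40 N, if the wrist force passes 120 N, or if a joint passes its speed limit or range.

## Working session

There is one attempt and no reset: what is moved stays moved. The work goes in short steps, each a Python script; the robot and the scene stay as the last script left them, time stands still between calls to the robot, and variables do not carry over. Pictures are saved under pics/ and viewed, at most 10 in all, crops included, and the job is handed in when it is done.

```bash
ls; mkdir -p pics
python3 - <<'E'
from plant import env
import cv2,numpy as np
for n in("scene","top"):
    c=env.capture(n); cv2.imwrite(f"pics/{n}0.png",c["color"][:,:,::-1])
    print(n,c["fx"],c["fy"],c["cx"],c["cy"],np.round(c["extrinsics"],4).tolist())
    for q in("sleeve_1","gauge_pin","jig","stop_face","tray","jar","driver"):
        print(q,[(round(d["p"],2),np.round(d["position"],3).tolist()) for d in env.pinpoint(n,q)[:4]])
s=env.observe();print(s)
E
```

```text
pics
scene 507.28254397259036 507.28254397259036 274.23339091891427 216.06659774538875 [[0.6546, 0.5185, -0.5501, 1.1869], [0.7558, -0.4639, 0.4621, -0.5238], [-0.0156, -0.7182, -0.6956, 0.8208], [0.0, 0.0, 0.0, 1.0]]
sleeve_1 [(0.89, [0.436, -0.208, 0.002]), (0.83, [0.516, -0.356, 0.0]), (0.6, [0.603, 0.108, 0.002]), (0.54, [0.552, -0.13, -0.003])]
gauge_pin [(0.56, [0.539, 0.329, -0.002]), (0.2, [0.397, 0.077, 0.003])]
jig [(0.88, [0.602, 0.109, -0.001]), (0.49, [0.598, 0.107, 0.018])]
stop_face [(0.55, [0.598, 0.103, 0.02]), (0.52, [0.646, -0.26, 0.003])]
tray [(0.62, [0.646, -0.263, 0.002])]
jar [(0.83, [0.71, 0.305, 0.0])]
driver [(0.6, [0.395, 0.074, -0.002])]
top 507.8220124198572 507.8220124198572 273.4411457250709 200.08481383054982 [[-0.0181, -0.9986, 0.0501, 0.5184], [-0.9998, 0.0178, -0.0068, -0.0031], [0.0059, -0.0502, -0.9987, 1.2127], [0.0, 0.0, 0.0, 1.0]]
sleeve_1 [(0.61, [0.433, -0.208, 0.002]), (0.6, [0.498, -0.179, -0.003]), (0.6, [0.555, -0.13, -0.002]), (0.44, [0.514, -0.358, -0.0])]
gauge_pin [(0.7, [0.536, 0.333, 0.002]), (0.39, [0.65, -0.264, -0.002])]
jig [(0
[... 214 characters left out ...]

{'clock': 0.8, 'q': array([ 1.14799231e+00,  1.25771542e-01, -3.95761428e-02,  1.40535899e+00,
       -1.99743238e-05,  1.57080157e+00]), 'qd': array([-2.12766008e-04,  5.00144814e-04, -2.75503834e-03,  3.34318682e-05,
       -1.99792874e-03,  1.08873454e-03]), 'joint_torque': array([-9.76810625e-04, -4.35638702e+01,  3.53072262e+01,  7.14940379e-04,
        3.47243736e-05,  1.11144949e-06]), 'tcp_pos': array([0.21542668, 0.47877582, 0.2393204 ]), 'orientation': array([6.59203231e-01, 3.07161433e+00, 1.31105995e-04]), 'ft_force': array([ 0.56531342, -0.12505974,  0.1988538 ]), 'ft_torque': array([-0.0422047 , -0.01200194, -0.02157574]), 'grasp_force': 0.0, 'finger_gap': 0.08530290935873096}
```

View pics/scene0.png

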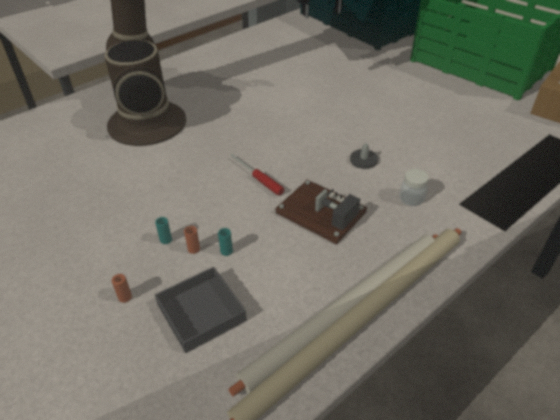

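View pics/top0.png

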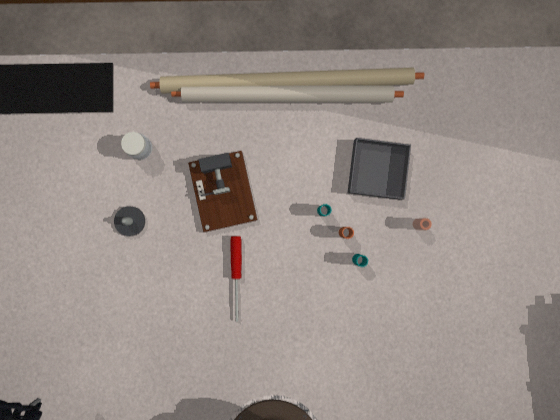

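The scene picture shows copper sleeves at (192,240) and (122,288) and turquoise look-alikes at (164,230) and (225,242). In the top picture the copper ones are at (346,232) and (423,224), and the turquoise ones at (324,210) and (360,260). The two copper ones are meant, because of their colour. I'll confirm this and compare the bores in one enlarged crop that also shows the jig.

```bash
cat > h.py <<'E'
from plant import env
import numpy as np, cv2
def ray(c,u,v,z):
    E=np.array(c["extrinsics"]);d=E[:3,:3]@[(u-c["cx"])/c["fx"],(v-c["cy"])/c["fy"],1]
    t=(z-E[2,3])/d[2];return E[:3,3]+t*d
def proj(c,p):
    E=np.array(c["extrinsics"]);k=E[:3,:3].T@(np.array(p)-E[:3,3]);return c["fx"]*k[0]/k[2]+c["cx"],c["fy"]*k[1]/k[2]+c["cy"]
E
python3 - <<'E'
from h import *
c=env.capture("top");b=c["color"][:,:,::-1]
r=lambda u,v,h,s:cv2.resize(b[v-h:v+h,u-h:u+h],(s,s),interpolation=cv2.INTER_CUBIC)
l=np.vstack([r(346,232,15,290),r(423,224,15,290)])
R=cv2.resize(b[145:240,180:265],(500,580)[0:1]+(559,),interpolation=cv2.INTER_CUBIC)
o=np.zeros((580,790,3),np.uint8);o[:,:290]=l;o[:559,290:]=R
cv2.imwrite("pics/crop1.png",o)
E
```

```text
(no output)
```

View pics/crop1.png

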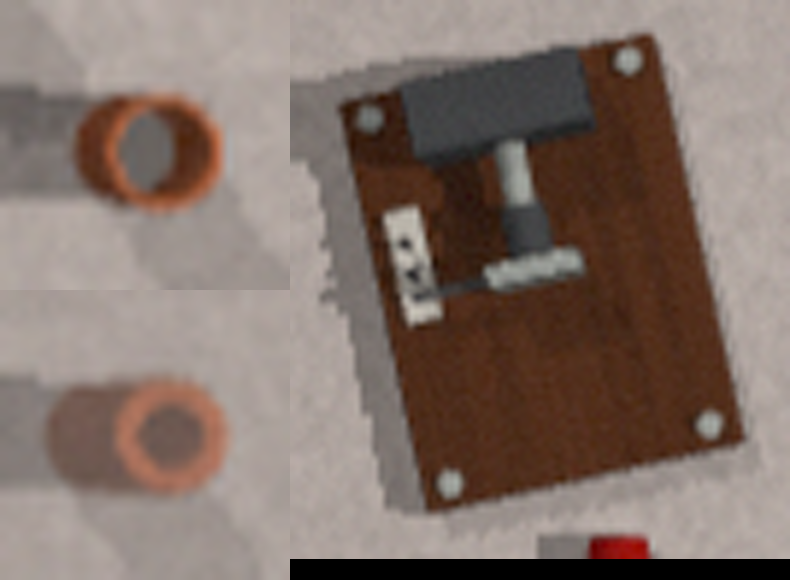

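Copper sleeve (346,232) in the top view shows a thin wall and a wide bore, so it fits. Copper (423,224) has a thick wall and goes to the tray. The jig corners are clear, and the plate is on the camera-near side of the spring. Next I'll take precise positions from silhouettes in both cameras.

```bash
cat >> h.py <<'E'
from scipy.spatial.transform import Rotation as R
from scipy.optimize import least_squares
def down(phi,ref=None):
    y=np.array([np.cos(phi),np.sin(phi),0]);z=np.array([0,0,-1.]);return R.from_matrix(np.c_[np.cross(y,z),y,z]).as_rotvec()
def hullc(c,x,y,r,z0,z1):
    t=np.linspace(0,2*np.pi,40)
    P=np.array([proj(c,(x+r*np.cos(a),y+r*np.sin(a),z)) for a in t for z in(z0,z1)],np.float32)
    m=cv2.moments(cv2.convexHull(P));return np.array([m["m10"],m["m01"]])/m["m00"],m["m00"]
def blob(mask,c,p,rad=30):
    n,l,s,ce=cv2.connectedComponentsWithStats(mask.astype(np.uint8));u=np.array(proj(c,p))
    k=[i for i in range(1,n) if s[i,4]>30 and np.hypot(*(ce[i]-u))<rad]
    k=min(k,key=lambda i:np.hypot(*(ce[i]-u)))
    ys,xs=np.where(l==k);m=cv2.moments(cv2.convexHull(np.c_[xs,ys].astype(np.float32)));return np.array([m["m10"],m["m01"]])/m["m00"],m["m00"]
def copper(c):
    h=cv2.cvtColor(cv2.GaussianBlur(c["color"],(3,3),0),cv2.COLOR_RGB2HSV);return ((h[...,0]<16)|(h[...,0]>172))&(h[...,1]>85)&(h[...,2]>60)
def dark(c): return c["color"].max(2)<75
def locate(caps,mk,p,r,z0,z1):
    M=[(c,)+blob(mk(c),c,p) for c in caps]
    f=lambda v:np.concatenate([hullc(c,*v,r,z0,z1)[0]-ce for c,ce,a in M])
    s=least_squares(f,p[:2]);return s.x,s.fun.round(2),[(round(a),round(hullc(c,*s.x,r,z0,z1)[1])) for c,ce,a in M]
E
python3 - <<'E'
from h import *
caps=[env.capture(n) for n in("top","scene")]
for n,mk,p,r,z0,z1 in(("A",copper,(.498,-.179,.03),.014,0,.06),("B",copper,(.515,-.357,.03),.014,0,.06),("pin",dark,(.5375,.331,.006),.036,0,.012)):
    for cs in(caps,caps[:1],caps[1:]):
        try: print(n,locate(cs,mk,p,r,z0,z1))
        except Exception as e: print(n,repr(e))
c=caps[0]
print([ray(c,u,v,.018).round(4).tolist() for u,v in((188.5,162.9),(242.1,151),(257.4,219.8),(203.5,232.1))])
j=env.observe()["q"]
# reach checks
for p,f in(((.498,-.179,.04),2.15),((.515,-.357,.04),0),((.6,.105,.05),1.4),((.65,-.26,.1),0),((.537,.331,.05),0)):
    for f in(f,f+np.pi):
        print(p,round(f,2),env.ik(np.array(p),down(f)))
E
```

```text
A (array([ 0.498918  , -0.17802493]), array([-0.04,  0.43,  0.31,  0.56]), [(132, 160), (290, 355)])
A (array([ 0.49992008, -0.17814422]), array([ 0., -0.]), [(132, 160)])
A (array([ 0.49709495, -0.17758306]), array([-0.,  0.]), [(290, 354)])
B (array([ 0.51538376, -0.35804187]), array([-1.55,  0.45, -0.76,  1.19]), [(93, 206), (330, 429)])
B (array([ 0.51635996, -0.36168814]), array([-0.,  0.]), [(93, 207)])
B (array([ 0.51374087, -0.35547977]), array([ 0., -0.]), [(330, 427)])
pin (array([0.53584464, 0.33163871]), array([0.04, 0.08, 0.08, 0.05]), [(674, 766), (343, 473)])
pin (array([0.53603175, 0.33172083]), array([-0., -0.]), [(674, 766)])
pin (array([0.53554619, 0.33164831]), array([0., 0.]), [(343, 473)])
[[0.6698, 0.1878, 0.018], [0.6959, 0.0608, 0.018], [0.5326, 0.0273, 0.018], [0.5061, 0.1542, 0.018]]
(0.498, -0.179, 0.04) 2.15 [-3.45057750e-01  2.10415535e-01 -3.85727313e-01  9.74653479e-01
 -4.44089210e-16 -9.24261423e-01]
(0.498, -0.179, 0.04) 5.29 [-3.45057750e-01  2.10415535e-01 -3.85727313e-01  9.74653479e-01
 -4.44089210e-16  2.21733123e+00]
(0.515, -0.357, 0.04) 0 [-0.60615023  0.38109614 -0.15279884  1.03690134  0.          0.96464609]
(0.515, -0.357, 0.04) 3.14 [-6.06150235e-01  3.81096141e-01 -1.52798845e-01  1.03690134e+00
  4.44089210e-16 -2.17694656e+00]
(0.6, 0.105, 0.05) 1.4 [ 0.17324567  0.3436078  -0.18343537  1.04375316  0.          0.34404199]
(0.6, 0.105, 0.05) 4.54 [ 1.73245666e-01  3.43607795e-01 -1.83435371e-01  1.04375316e+00
  4.44089210e-16 -2.79755066e+00]
(0.65, -0.26, 0.1) 0 [-0.38050638  0.48658408  0.14178021  1.22599246  0.          1.19028995]
(0.65, -0.26, 0.1) 3.14 [-0.38050638  0.48658408  0.14178021  1.22599246  0.         -1.9513027 ]
(0.537, 0.331, 0.05) 0 [ 0.55238195  0.38208853 -0.12814947  1.06055832  0.          2.12317828]
(0.537, 0.331, 0.05) 3.14 [ 0.55238195  0.38208853 -0.12814947  1.06055832  0.         -1.01841437]
```

```bash
cat >> h.py <<'E'
def st(t=""):
    s=env.observe();print(t,round(s["clock"],2),s["tcp_pos"].round(4),s["ft_force"].round(1),"gap",round(s["finger_gap"],4),"gf",round(s["grasp_force"],1));return s
PA=np.array([.499,-.178]);PB=np.array([.5155,-.3575]);PIN=np.array([.536,.3316]);JIG=np.array([.601,.1075]);TH=.202
E
python3 - <<'E'
from h import *
F=2.15
env.grip(.052);st("open")
env.movep(np.r_[PA,.13],down(F));st("above")
env.move_l(np.r_[PA,.027],vel=.12);st("down")
env.grip(0);st("grip")
env.move_l(np.r_[PA,.14],vel=.2)
env.movep(np.r_[PIN,.115],down(F));st("pin")
for n in("top","scene"):
    c=env.capture(n);b=c["color"][:,:,::-1]
    u,v=map(int,proj(c,np.r_[PIN,.06]));cv2.imwrite(f"pics/pin_{n}.png",cv2.resize(b[max(v-40,0):v+40,max(0,u-50):u+50],(500,400),interpolation=cv2.INTER_CUBIC))
    print(n,[(round(d["p"],2),d["position"].round(4) if hasattr(d["position"],"round") else d["position"]) for d in env.pinpoint(n,"sleeve_1") if d["position"][1]>.2])
    print(n,[(round(d["p"],2),d["position"]) for d in env.pinpoint(n,"gauge_pin")[:1]])
    try: print(locate([c],copper,np.r_[PIN,.118],.014,.088,.148))
    except Exception as e: print(repr(e))
a=cv2.imread("pics/pin_scene.png");cv2.imwrite("pics/pin.png",np.hstack([cv2.resize(a,(400,320)),cv2.resize(cv2.imread("pics/pin_top.png"),(400,320))]))
E
```

```text
open 1.38 [0.2154 0.4788 0.2393] [-0.7 -0.6 -0.9] gap 0.0518 gf 0.0
above 3.94 [ 0.4993 -0.1775  0.1301] [-0.6 -0.1  0.4] gap 0.0522 gf 0.0
down 4.95 [ 0.4996 -0.1781  0.0277] [-0.2 -0.5 -0.5] gap 0.0521 gf 0.0
grip 5.29 [ 0.4996 -0.1782  0.028 ] [-1.   0.2  7.1] gap 0.0268 gf 58.8
pin 7.87 [0.5364 0.3306 0.1151] [ 0.3 -1.5 -1.2] gap 0.0265 gf 59.1
top []
top [(0.64, [0.5383, 0.3307, 0.0026])]
(array([0.52847172, 0.32070053]), array([ 0., -0.]), [(40, 241)])
scene [(0.58, [0.533, 0.335, 0.0878]), (0.4, [0.7101, 0.2987, -0.0027])]
scene [(0.57, [0.5403, 0.3293, -0.0003])]
(array([0.56076215, 0.29635063]), array([ 0., -0.]), [(25, 313)])
```

View pics/pin.png

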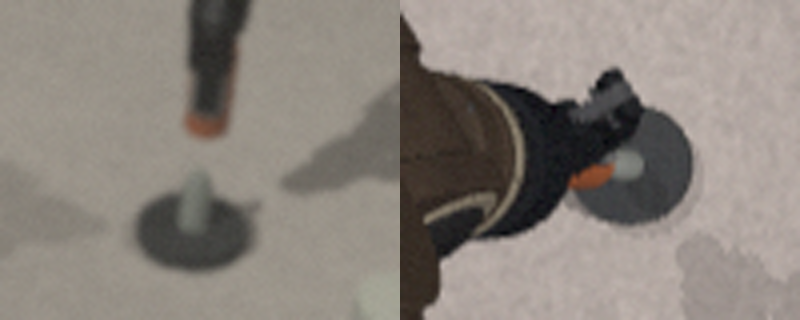

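The left (scene) view shows the sleeve underside at crop (207,135) and the pin tip at (198,172). The right (top) view shows the pin tip at about (630,163). I'll compare these with the projections.

Run:
```python
from h import *
s=st()
for n in("scene","top"):
    c=env.capture(n);u,v=map(int,proj(c,np.r_[PIN,.06]))
    q=lambda p:((np.array(proj(c,p))-[max(0,u-50),max(0,v-40)])*4).round(1)
    print(n,"tip",q(np.r_[PIN,.054]),"footC",q(np.r_[PIN,.012]),"underside@tcp",q(np.r_[s["tcp_pos"][:2],.088]), "d/dx,dy 10mm",q(np.r_[PIN+[.01,0],.088])-q(np.r_[PIN,.088]),q(np.r_[PIN+[0,.01],.088])-q(np.r_[PIN,.088]))
    # bottom extent of copper & pin bright
    if n=="scene":
        m=copper(c);ys,xs=np.where(m[v-40:v+40,u-50:u+50]);print("copper bbox",xs.min()*4,xs.max()*4+4,ys.min()*4,ys.max()*4+4)
        k=ys>=ys.max()-4;print("bottom mid x",(xs[k].min()+xs[k].max()+1)*2)
        g=c["color"][v-40:v+40,u-50:u+50].max(2)
        for r in(46,48,50,52): print(r*4,g[r,38:62].tolist())
```

```text
8.17 [0.5363 0.331  0.1151] [-0.9 -0.  -0.9] gap 0.0267 gf 59.1
scene tip [199.5 170.7] footC [192.4 223.6] underside@tcp [205.2 126.6] d/dx,dy 10mm [12.2  6.9] [10.7 -6.2]
copper bbox 188 224 116 136
bottom mid x 206
184 [153, 153, 149, 147, 146, 145, 140, 134, 123, 123, 125, 122, 113, 110, 112, 136, 148, 150, 156, 152, 156, 155, 154, 156]
192 [144, 133, 127, 117, 108, 103, 103, 105, 110, 118, 116, 112, 109, 102, 104, 118, 131, 137, 146, 149, 150, 152, 152, 152]
200 [102, 87, 77, 70, 69, 72, 81, 94, 112, 118, 115, 111, 104, 94, 81, 77, 78, 85, 98, 114, 125, 131, 134, 137]
208 [69, 67, 65, 65, 67, 70, 82, 104, 116, 115, 113, 107, 100, 87, 74, 60, 57, 59, 57, 65, 78, 89, 104, 107]
top tip [205.1 162.2] footC [225.7 162.9] underside@tcp [188.4 161. ] d/dx,dy 10mm [ -0.1 -18.1] [-18.1   0.3]
```

Run:
```python
from h import *
p=np.r_[PIN,.115]
for z in(.082,.076,.072,.068,.060,.050,.0415):
    p[2]=z;env.move_l(p,vel=.06);s=st("z")
    f=s["ft_force"]
    if f[2]>15: print("stop");break
    if np.hypot(*f[:2])>3: p[:2]+=np.clip(f[:2]*.0002,-.001,.001)
```

```text
z 8.97 [0.536  0.3316 0.082 ] [-0.9 -0.4 -2.7] gap 0.0267 gf 59.1
z 9.22 [0.5358 0.3315 0.0757] [ 0.1 -0.2 -2.5] gap 0.0268 gf 59.1
z 9.47 [0.5358 0.3315 0.0717] [-0.5 -0.2 -1.7] gap 0.0271 gf 59.1
z 9.72 [0.5358 0.3315 0.0676] [ 0.1  0.4 -1.5] gap 0.0263 gf 59.1
z 10.0 [0.5356 0.3314 0.0592] [ 1.3  0.8 -1.8] gap 0.0269 gf 59.1
z 10.32 [0.5356 0.3314 0.0493] [ 0.1  0.1 -1. ] gap 0.0265 gf 59.1
z 10.61 [0.5357 0.3315 0.041 ] [-0.5 -0.  -0.4] gap 0.0267 gf 59.1
```

Run:
```python
from h import *
p=np.r_[PIN,.039];p[0]-=.0003
env.move_l(p,vel=.03);st("seat");env.grip(.052);env.pause(.1);st("rel")
env.move_l(np.r_[PIN,.14],vel=.2)
c=[env.capture(n) for n in("top","scene")];print(locate(c[1:],copper,np.r_[PIN,.042],.014,.012,.072))
F=1.4
env.movep(np.r_[PB,.13],down(F))
env.move_l(np.r_[PB,.027],vel=.12);st("down")
env.grip(0);st("grip")
env.move_l(np.r_[PB,.13],vel=.2);T=np.array([.65,-.262])
env.movep(np.r_[T,.13],down(F));st("tray")
env.move_l(np.r_[T,.034],vel=.12);s=st("low")
env.move_l(np.r_[T,.032],vel=.03);s=st("low")
env.grip(.052);env.pause(.1);env.move_l(np.r_[T,.14],vel=.2)
env.movep(np.r_[PIN,.14],down(TH+np.pi/2));st("back")
c=env.capture("scene");b=c["color"][:,:,::-1].copy()
cv2.imwrite("pics/s2.png",cv2.resize(b[130:370,80:460],(760,480)))
```

```text
seat 10.86 [0.5361 0.3318 0.04  ] [-1.1 -1.6  4.3] gap 0.0264 gf 59.5
rel 11.32 [0.5356 0.3316 0.0388] [-0.7  0.1  0.2] gap 0.0518 gf 0.0
(array([0.53483256, 0.331794  ]), array([-0., -0.]), [(222, 270)])
down 15.54 [ 0.516  -0.3578  0.0279] [0.  0.2 0.5] gap 0.0518 gf 0.0
grip 15.88 [ 0.5161 -0.3579  0.0282] [-0.3  1.4  6.3] gap 0.0268 gf 58.9
tray 17.25 [ 0.6498 -0.261   0.1279] [-0.4 -0.2 -1.9] gap 0.027 gf 59.1
low 18.2 [ 0.6503 -0.2624  0.0348] [-0.3  0.5 -3.3] gap 0.0274 gf 59.1
low 18.45 [ 0.6502 -0.2621  0.0324] [-0.5 -0.4 -2.3] gap 0.0271 gf 59.2
back 21.77 [0.5366 0.3308 0.14  ] [-0.4 -0.2 -0.3] gap 0.052 gf 0.0
```

View pics/s2.png

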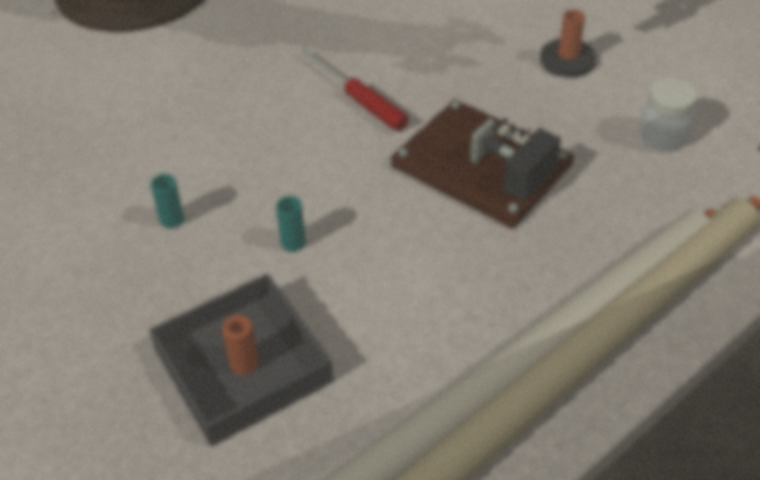

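The sleeve is seated on the pin at crop (572,35), and the reject stands in the tray at (240,345). Next: regrasp along jig y, then press.

```bash
cat >> h.py <<'E'
X=np.array([np.cos(TH),np.sin(TH)]);Y=np.array([-X[1],X[0]])
def at(x,z,y=0.): return np.r_[JIG+x*X+y*Y,z]
def force(n=15):
    a=[]
    for _ in range(n): env.pause(.02);a.append(env.observe()["ft_force"])
    f=np.mean(a,0);return np.array([f[:2]@X,f[:2]@Y,f[2]])
E
python3 - <<'E'
from h import *
G=PIN+[-.0003,0];F=TH+np.pi/2
env.move_l(np.r_[G,.040],vel=.12);env.grip(0);st("grip")
env.move_l(np.r_[G,.15],vel=.15);st("lift")
env.movep(at(-.055,.11),down(F))
env.move_l(at(-.055,.055),vel=.1);env.move_l(at(-.055,.0475),vel=.03);st("low")
f0=force();print("f0",f0.round(2))
for x in(-.030,-.024,-.020,-.016,-.012):
    env.move_l(at(x,.0475),vel=.04);s=env.observe();d=s["tcp_pos"][:2]-JIG
    print(x,(d@X).round(4),(d@Y).round(4),s["tcp_pos"][2].round(4),(force(8)-f0).round(2))
c=env.capture("scene");c2=env.capture("top")
f=lambda c,w,h:cv2.resize((lambda u,v:c["color"][v-h:v+h,u-w:u+w,::-1])(*map(int,proj(c,np.r_[JIG,.05]))),(390,390),interpolation=cv2.INTER_CUBIC)
cv2.imwrite("pics/j1.png",np.hstack([f(c,48,48),f(c2,48,48)]));st()
E
```

```text
grip 23.15 [0.5363 0.3319 0.0412] [ 0.3 -1.3  5.9] gap 0.0264 gf 58.9
lift 24.03 [0.5352 0.3313 0.1487] [-1.3  0.5 -1. ] gap 0.0266 gf 59.3
low 26.08 [0.5471 0.0964 0.0475] [ 0.1 -0.6 -0.9] gap 0.0267 gf 59.3
f0 [ 0.21 -0.03 -1.13]
-0.03 -0.0302 0.0 0.0473 [-0.2   0.08 -0.06]
-0.024 -0.0236 0.0 0.0476 [-0.31  0.16  0.14]
-0.02 -0.0197 0.0 0.0475 [-0.32  0.08 -0.31]
-0.016 -0.0159 0.0 0.0474 [-0.82  0.13 -0.43]
-0.012 -0.0122 -0.0 0.0474 [-3.01  0.01  0.88]
 28.93 [0.589  0.1051 0.0474] [-3.3  0.6  0.1] gap 0.0265 gf 59.3
```

View pics/j1.png

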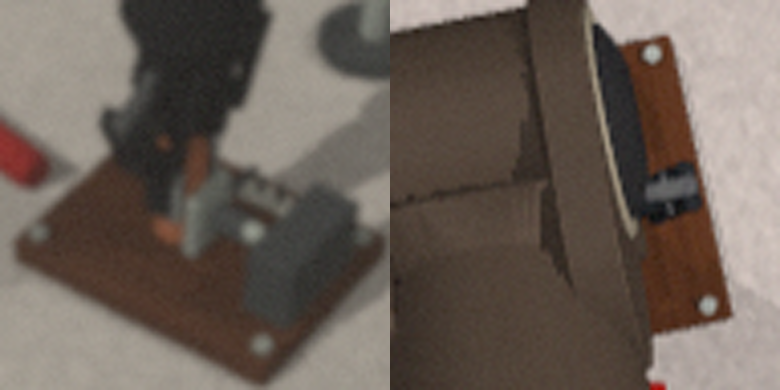

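The sleeve bears on the plate mid-width at crop (190,205), with pointer and studs at (255–290,190). The underside is nearly brushing the board, so I'll lift by 1 mm and go on to 10 N.

Run:
```python
from h import *
f0=np.array([.0,0,-1.13]);z=.0485
env.move_l(at(-.014,z),vel=.03)
x=-.014
for x in(-.008,-.004,-.001):
    env.move_l(at(x,z),vel=.03);print(x,(force(10)-f0).round(2))
for k in range(4):
    f=(force(30)-f0)[0]
    e=9.95+f
    print("x",round(x,4),"f",f.round(2))
    if abs(e)<.35: break
    x+=e/600;env.move_l(at(x,z),vel=.02)
s=st();d=s["tcp_pos"][:2]-JIG;print(d@X,d@Y)
c=env.capture("scene");u,v=map(int,proj(c,at(.01,.05)))
cv2.imwrite("pics/j2.png",cv2.resize(c["color"][v-32:v+32,u-36:u+36,::-1],(675,600),interpolation=cv2.INTER_CUBIC))
```

```text
-0.008 [-4.59  0.05  1.09]
-0.004 [-7.09  0.14  2.54]
-0.001 [-8.55  0.04  3.87]
x -0.001 f -8.44
x 0.0015 f -9.79
 31.83 [0.6008 0.1075 0.0484] [-10.4  -1.8   2.8] gap 0.0268 gf 59.6
-0.00024300904024387128 2.1111323907279323e-05
```

View pics/j2.png

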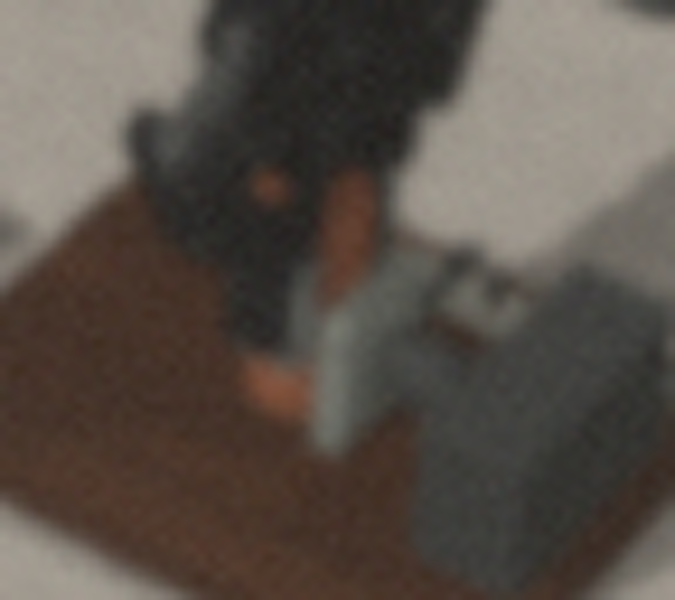

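The sleeve presses the plate in the middle, with force about 9.8 N. The upward force of about 4 N hints at a slight tilt or board rub, so I'll check with an averaged, overlaid picture.

```bash
cat > ov.py <<'E'
from h import *
def ov(name,n=15):
    cs=[env.capture("scene") for _ in range(n)];c=cs[0]
    im=np.mean([k["color"] for k in cs],0).astype(np.uint8)[:,:,::-1]
    s=env.observe();u,v=map(int,proj(c,at(.01,.05)));S=11
    a=cv2.resize(im[v-27:v+27,u-36:u+36],(72*S,54*S),interpolation=cv2.INTER_CUBIC);a=cv2.convertScaleAbs(a,alpha=1.5)
    P=lambda p:tuple(int(k) for k in (np.array(proj(c,p))-[u-36,v-27]+.5)*S)
    e=np.array(c["extrinsics"])[:3,3];w=s["tcp_pos"][:2];d=w-e[:2];t=np.array([-d[1],d[0]])/np.hypot(*d)*.014
    zb=s["tcp_pos"][2]-.0292
    for k in(-1,1): cv2.line(a,P(np.r_[w+k*t,zb]),P(np.r_[w+k*t,zb+.06]),(0,255,0),1)
    for x in(.0,): 
        th=np.linspace(0,6.3,40);cv2.polylines(a,[np.array([P(np.r_[w+.014*np.array([np.cos(q),np.sin(q)]),zb]) for q in th])],True,(255,255,0),1)
    cv2.imwrite(name,a[:594,:792])
    print(R.from_rotvec(s["orientation"]).as_matrix()[:,2].round(4))
E
python3 -c "
from ov import *
ov('pics/j3.png');print(force(20).round(2));st()"
```

```text
[-3.3e-03 -6.0e-04 -1.0e+00]
[-9.83  0.26  3.38]
 32.97 [0.6008 0.1075 0.0484] [-9.3 -1.8  2.8] gap 0.0268 gf 59.6
```

View pics/j3.png

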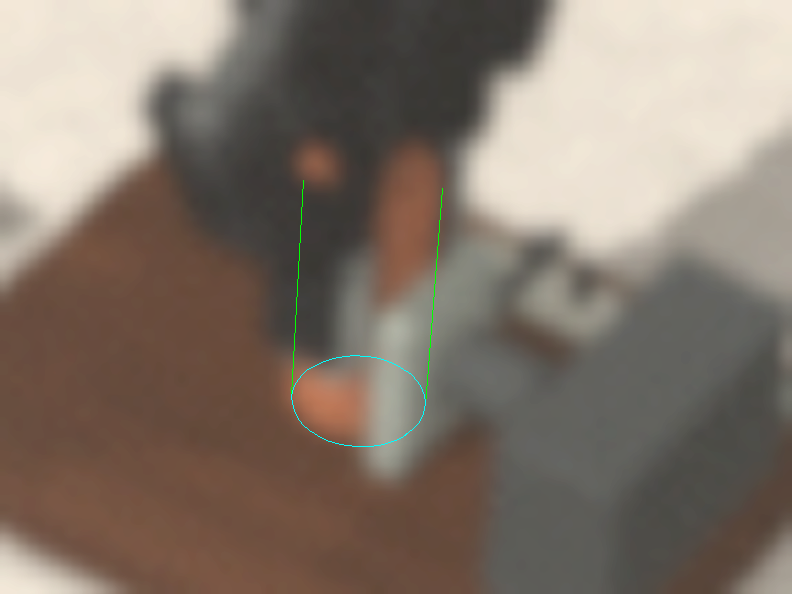

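The overlay shows the sleeve's lower end about 8 px left of the upright model at (285,385), so it has tilted about 3° in the grip. I held it too high. I'll back off, stand it on the board, regrasp lower in line with the plate, and press again.

```bash
cat > press.py <<'E'
from ov import *
env.move_l(at(-.03,.0485),vel=.06);env.move_l(at(-.045,.0490),vel=.1)
for z in(.0480,.0470,.0465):
    env.move_l(at(-.045,z),vel=.02);f=force(5);print(z,f.round(1))
    if f[2]>5: break
env.grip(.05);env.pause(.3);st("rel")
env.move_l(at(-.045,.0365),vel=.04);st("low");env.grip(0);st("regrip")
env.move_l(at(-.045,.0378),vel=.02);f0=force(20);f0=np.array(f0);print("f0",f0.round(2))
z=.0378
for x in(-.022,-.012,-.004,-.001):
    env.move_l(at(x,z),vel=.03);print(x,(force(8)-f0).round(2))
for k in range(4):
    f=(force(25)-f0)[0];e=9.95+f;print("x",round(x,4),"f",f.round(2))
    if abs(e)<.3: break
    x+=e/600;env.move_l(at(x,z),vel=.02)
s=st();d=s["tcp_pos"][:2]-JIG;print((d@X).round(4),(d@Y).round(4),(force(15)-f0).round(2))
E
sed -i 's/-.0292/-OFF/; s/def ov(name,n=15)/OFF=.018\ndef ov(name,n=15)/' ov.py
python3 -c "
from press import *
ov('pics/j4.png');st()"
```

```text
0.048 [ 0.1 -0.1 -1.4]
0.047 [ 0.8 -0.1  0.4]
0.0465 [-1.  -0.1  5.5]
rel 35.59 [0.5569 0.0985 0.0464] [-0.  -0.1  0.6] gap 0.0502 gf 0.0
low 35.99 [0.5565 0.0984 0.036 ] [0.3 0.  0.1] gap 0.0501 gf 0.0
regrip 36.33 [0.5572 0.0985 0.0368] [0.1 0.5 1.3] gap 0.0264 gf 59.0
f0 [ 0.17  0.13 -1.34]
-0.022 [-0.24 -0.14 -0.15]
-0.012 [-2.92  0.1   1.17]
-0.004 [-7.11 -0.1   3.85]
-0.001 [-8.68  0.05  4.88]
x -0.001 f -8.72
x 0.001 f -9.59
x 0.0016 f -10.05
 41.26 [0.6006 0.1075 0.0376] [-10.   -1.9   4.9] gap 0.0266 gf 59.3
-0.0004 0.0 [-9.99 -0.22  5.68]
[-3.8e-03 -8.0e-04 -1.0e+00]
 42.26 [0.6006 0.1074 0.0376] [-9.4 -1.9  4.5] gap 0.0265 gf 59.3
```

View pics/j4.png

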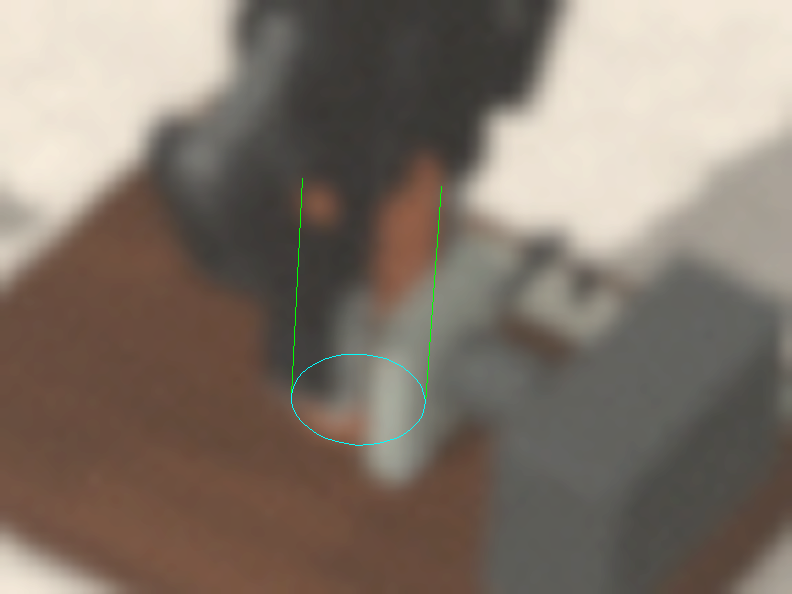

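The sleeve is now upright: its edges match the model at (440,190) and (292,400). The push is 10 N, but 5 N of vertical drag remains, so I'll ease up slightly to relieve it and recheck the force.

Run:
```python
from ov import *
f0=np.array([.17,.13,-1.34]);x=.0016;z=.0378
for k in range(4):
    z+=.0005;env.move_l(at(x,z),vel=.02);f=force(20)-f0;s=env.observe();d=s["tcp_pos"][:2]-JIG
    print(round(z,4),f.round(2),s["tcp_pos"][2].round(4),(d@X).round(4))
    if f[2]<1.5: break
for k in range(3):
    f=(force(25)-f0);e=9.95+f[0];print("x",round(x,4),f.round(2))
    if abs(e)<.3: break
    x+=e/600;env.move_l(at(x,z),vel=.02)
ov('pics/j5.png');st()
```

```text
0.0383 [-10.1   -0.09   3.92] 0.0377 -0.0008
0.0388 [-9.75 -0.11  2.02] 0.0377 -0.0011
0.0393 [-9.64 -0.05 -0.1 ] 0.0378 -0.0014
x 0.0016 [-9.78 -0.18  0.04]
[-0.0063 -0.0012 -1.    ]
 45.17 [0.5996 0.1073 0.0377] [-10.2  -1.6  -1.4] gap 0.0265 gf 59.3
```

View pics/j5.png

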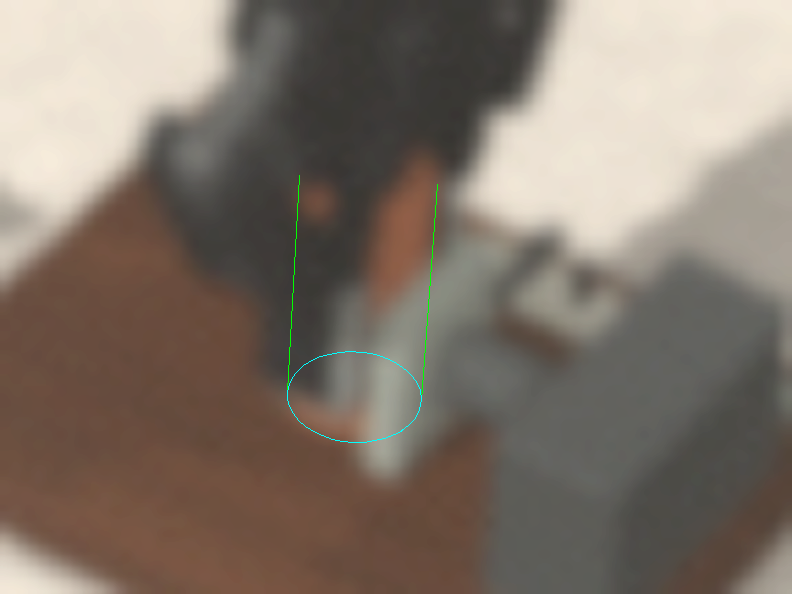

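The vertical drag is gone. The sleeve is upright at mid-plate with a steady push of about 9.8 N, and the travel works out to about 16 mm, which is between the studs. Handing in.

```bash
python3 -c "
from h import *
print(env.job_done());st()"
```

```text
the job is handed in; nothing more can be done
None
the job is handed in; nothing more can be done
```

The job is handed in: the thin-walled sleeve went fully down the gauge pin, the thick-walled one stands released in the tray, and the arm still holds the good sleeve upright at mid-plate, pushing with about 9.8 N. That force and the arm's position put the plate at about 16 mm of travel, so the pointer should be close to midway; I could not read it clearly against the studs in the pictures.

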